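Turn a notched blank to the vise mark

TASK

Take the pale round blank out of the stock rack, stand it on the cork mat and let go, then take it again another way round, since rack and vise leave room for the fingers only along their slots. Stand it upright between the jaws of the carving vise, midway along them, with the notch in its top pointing squarely at the red line on the jaw, and let go only once it stands on the vise bed. Do not let it fall over, and leave everything else where it is.

Things in the scene. Friction and masses are not known exactly. Their poses are not given: they have to be found in the camera images.
- blank: Pale beech blank, loose, 80 g: upright cylinder 42 mm in diameter up to 58 mm, then a twelve-sided crown 39 mm across up to 72 mm, with one V-notch in its rim. Origin: centre of the underside; +z up its axis, +x out through the notch. Starts upright in the rack, notch towards the rack's +x end (within 15 degrees). Grip the cylinder below the crown, at any yaw where there is room.
- notch (a point): Outer end of the V-notch in the blank's crown, 19.5 mm from the axis, 65 mm above the underside. The notch is 10 mm wide at the rim, 14 mm deep, with a dark floor and a dark line from it down the side and 6 mm wide across the middle of the top.
- rack: Fixed blue-grey rack: two open-ended channels 52 mm wide, 180 mm long, along its x. Origin: underside centre; z up. Floor 8 mm, wall tops 78 mm above the bench; 10 mm walls at y -62, 0, +62 mm. The blank stands in the +y channel (y about +31 mm, x within 20 mm of 0); fingers fit only before and behind it, closing along the rack's x. Rack and vise stand left and right, either way round, turned up to 30 deg.
- vise: Fixed aluminium carving vise, wood-faced jaws standing open. Origin: centre of the underside; z up. Slot along its x: 52 mm wide (y +-26 mm), 150 mm long, open-ended; bed 25 mm, jaw tops 95 mm above the bench. The +y jaw has a red line over its top and inner face at x = 0. At -y a screw with T-bar reaches 106 mm out, 63 mm high. Fingers fit only along the slot.
- seat (a point): Centre of the vise bed between the jaws, 25 mm above the bench: the place of the middle of the blank's underside; axes as the vise's.
- mark (a point): Top of the red line at the inner edge of the marked jaw (+26 mm along the vise's y from the seat, 95 mm above the bench).
- pad: Fixed cork mat, 170 x 160 mm, 4 mm thick, kept clear for setting the blank down. Origin: centre of its underside, on the bench; z up.
- finial_a: Finished dark finial, 38 mm across, 70 mm tall, standing in the rack's -y channel, towards +x. Origin: centre of the underside. Leave alone.
- finial_b: The second dark finial, same size, same channel, towards -x. Leave alone.
- mallet: Round carver's mallet standing on its head, 72 mm across, 205 mm tall, beyond the rack or vise on the left. Origin: centre of its underside. Leave alone.
- gouge: Gouge lying on the bench, about 240 mm long, beyond the mat to the right. Origin: under the joint of handle and blade. Leave alone.
- brush: Brush lying along the far left side of the bench. Leave alone.
- glue: White glue bottle, 52 mm across, 130 mm tall, beyond the rack or vise on the right. Origin: centre of its underside. Leave alone.
- offcut: Wood offcut, 90 x 45 x 30 mm, between the robot and the mat. Origin: centre of its underside. Leave alone.
Mind the look-alikes: they are no part of the job. Leave any pink look-alike of the blank alone.

How it is judged:
On the way, in this order (a step that is already met when the one before it is completed fails the run):
1. the blank stands upright on the cork mat, let go (x of blank in the frame of pad between -0.085 and 0.085 m and y of blank in the frame of pad between -0.08 and 0.08 m and z of blank in the frame of pad below 0.008 m and angle between blank's own z axis and vertical below 0.1 rad and contact force between the fingers and blank below 0.05 N), for 0.1 s.
2. the blank stands on the vise bed between the jaws while the fingers still touch it (z of blank in the frame of seat below 0.007 m and horizontal distance between blank and seat below 0.02 m and contact force between the fingers and blank above 0.3 N), for 0.05 s.
At the end, for the whole second after the job is handed in: The blank stands upright (within 4 degrees) and at rest on the vise bed, its axis within 15 mm of the seat, its notch facing the jaw with the red line, within 10 degrees of square to that jaw; it has been released (horizontal distance between blank and seat below 0.015 m and z of blank in the frame of seat between -0.004 and 0.004 m and angle between blank's own z axis and vertical below 0.07 rad and angle between the x axis of blank and the y axis of vise, either way round below 0.18 rad and y of notch in the frame of seat above 0.01 m and linear speed of blank below 0.02 m/s); the robot touches nothing.
It fails at once if the blank falls over (angle between blank's own z axis and vertical above 0.7 rad).
It fails at once if a bystander (finial, mallet, gouge, brush, glue bottle, offcut) is moved more than 40 mm (distance of any of finial_a, finial_b, mallet, gouge, brush, glue, offcut from where it was at the start of the episode above 0.04 m).
It also fails if it takes over 69 s, if anything falls off the work surface, if the arm or the gripper's body presses on something with over 40 N, if the wrist force passes 120 N, or if a joint passes its speed limit or range.

ROBOT

A 6-joint arm with a two-finger parallel gripper is mounted at the origin on the work surface. World frame = base frame: x ahead of the robot, y to its left, z up, the work surface at z = 0. Lengths are in m, angles in rad, forces in N, time in s.
With the tool pointing down it reaches from about 0.35 to 0.875 m from the base axis. Payload 4.2 kg.
Tool frame: the origin (TCP) lies at the very end of the fingers, on their centre line; the grasp point (between the pads) lies 19 mm behind it; x points along the fingers, z is the direction in which the jaws open and shut, and the axes are right-handed (so a half turn about x gives the same grasp; the last joint's range is limited). The gripper opens to 87 mm and grips with 3 to 60 N. Pads are 19 mm wide; open, the fingers measure 117 mm over their backs; the gripper's body (75 mm by 190 mm) begins 51 mm behind the grasp point.
Start: joints at [-1.073, 0.385, 0.008, 0, -1.194, -0.259], TCP at [0.148, -0.607, 0.223] pointing down, gripper open.
Joint ranges: [-3.14, 3.14], [-1.21, 2.06], [-1.07, 1.41], [-3.16, 2.05], [-2.99, -0.16], [-3.1, 3.1]. Speed limits (rad/s): [2.79, 2.79, 3.14, 3.14, 3.14, 3.14].

INTERFACE

Orientations are given as a rotation vector (axis times angle).
In Python, from cell import robot gives the robot as it stands.
- The arm moves only by the tool step_arm, never from a script. Its argument "rows" is a list of rows, each a list of 2 entries, a list of its own where there are three numbers: the shift along the tool's x, y, z as a fraction of full scale, then the turn about the tool's x as a fraction of full scale. A call has 1 to 8 rows; each row shifts and turns the pose as measured when the row begins, along the tool's axes as they then stand; what a row does not reach is not made up. Full scale, the value 1, is 0.4 m for a shift and 180 degrees for a turn. A row lasts 1/8 s, in which the tool goes at most 62.5 mm and 10.7 degrees, less where a joint would pass 70% of its speed; a pose out of reach is approached as far as the arm can. A call with a number of a shift or a turn outside -1 to 1 is refused whole. A call with a gripper value outside its range is refused whole. "jaw" is the finger opening in mm, from 0 to 87, set as the call begins (left out, the last holds). The fingers move at their own pace and stop on an object; the grip force is fixed at half the most. Time passes only in rows, so rows that do not move let the fingers close. It gives the time, the measured TCP pose, the force and the opening at its end, in the units of the state.
- robot.read_state(): the state, without advancing time (a new reading comes with each control period).
- robot.capture(name): name is "scene" or "top" or "wrist"; returns the picture (420x560x3 uint8, blue, green, red); there is no depth.
- robot.camera_info(name): a dict with "camera_matrix" (3x3 intrinsics, pixels), "R" (3x3) and "t" (3): a world point X has camera coordinates R X + t. Camera axes: x right, y down, z forward; pixel columns grow to the right and rows downward; lengths in m; the calibration is good to about 2 mm. A picture is of the moment at which its call begins: read the wrist's pose just before it. camera_info takes no time and is no camera call; for the wrist camera it gives the pose at the moment of the call.
- robot.sign_off(): hands the job in, once; it reports no verdict.
The state is a dict: "time_s": time; "qpos": joint angles; "qd": joint speeds; "effort": joint torques, N m; "eef_pos": TCP position; "ee_rot": TCP orientation; "force": force on the tool from outside, world axes, zero at the start; "torque": the same for the moment, N m; "width": opening from 0.0 (shut) to 1.0 (fully open).
Only numpy, scipy, OpenCV 4.12 (cv2) and the standard library are available. Lean on these libraries where they do the work, as an engineer would, in place of code of your own. Each camera call takes 0.05 s, during which the arm holds its last target. There are 200 camera calls.

## Working session

There is one attempt and no reset: what is moved stays moved. The work goes in short steps, Python scripts to look and compute and a tool call to move; the robot and the scene stay as the last step left them, time stands still between calls to the robot, and variables do not carry over. Pictures are saved under pics/ and viewed, about 8 in all and at most 12, crops included, and the job is handed in when it is done.

Besides the shell and the picture viewer there is one more tool, called after "Call:" as name(argument=value, ...), one argument or row to a line, values as JSON. step_arm: Moves the arm, as the interface text tells. Shift numbers are shares of 0.4 m and turn numbers shares of 180 degrees, none past 1 either way. Its arguments: {"type":"object","properties":{"rows":{"type":"array"},"jaw":{"type":"number"}},"required":["rows"]}

```bash
mkdir -p pics; ls; cat > h.py <<'E'
import numpy as np, cv2
from scipy.spatial.transform import Rotation as Ro
from cell import robot
def snap(cam,name):
    im=robot.capture(cam); cv2.imwrite(f'pics/{name}.png',im); return im
def proj(cam,X):
    i=robot.camera_info(cam); c=np.array(i['R'])@np.array(X)+np.array(i['t']); p=np.array(i['camera_matrix'])@c; return p[:2]/p[2]
def unproj(info,uv,z):
    K=np.array(info['camera_matrix']);R=np.array(info['R']);t=np.array(info['t']).ravel()
    d=R.T@np.linalg.inv(K)@np.array([uv[0],uv[1],1.]); c=-R.T@t
    return c+d*(z-c[2])/d[2]
E
python3 - <<'E'
from h import *
s=robot.read_state(); print(s)
print(Ro.from_rotvec(s['ee_rot']).as_matrix().round(3))
for c in ('top','scene'):
    i=robot.camera_info(c); print(c,i); snap(c,c+'0')
E
```

```text
pics
{'time_s': 0.0, 'qpos': array([-1.07340081e+00,  3.85541705e-01,  6.63870624e-03, -5.03601618e-04,
       -1.19403222e+00, -2.58583231e-01]), 'qd': array([ 0.00074214, -0.00089606, -0.00038282, -0.00112225, -0.00060112,
       -0.00215117]), 'effort': array([ 9.81882549e-04, -3.90664852e+01,  1.87402725e+01,  4.21982512e+00,
        1.09720780e-02, -2.08870601e-04]), 'eef_pos': array([ 0.14770618, -0.60666867,  0.22147295]), 'ee_rot': array([-1.3809385 ,  1.08538729,  1.38406549]), 'force': array([-0.47947801,  0.44203139, -0.77908358]), 'torque': array([-0.04001256, -0.05284933,  0.03144104]), 'width': 1.0027697699524512}
[[-0.001 -0.972 -0.236]
 [ 0.002 -0.236  0.972]
 [-1.     0.     0.002]]
top {'camera_matrix': array([[510.72547052,   0.        , 274.12993252],
       [  0.        , 510.72547052, 208.53809376],
       [  0.        ,   0.        ,   1.        ]]), 'R': array([[-3.41365339e-03, -9.99994125e-01,  3.09850940e-04],
       [-9.85005912e-01,  3.30904237e-03, -1.72488852e-01],
       [ 1.72486813e-01, -8.94022161e-04, -9.85011421e-01]]), 't': array([0.10183063, 0.60171747, 1.10631622])}
scene {'camera_matrix': array([[459.80064132,   0.        , 277.3232885 ],
       [  0.        , 459.80064132, 212.68911125],
       [  0.        ,   0.        ,   1.        ]]), 'R': array([[-0.05296873,  0.99859138,  0.00309233],
       [ 0.83002612,  0.04574873, -0.55584503],
       [-0.55520352, -0.02687569, -0.83128018]]), 't': array([-0.07331048, -0.47905264,  1.50167635])}
```

View pics/top0.png

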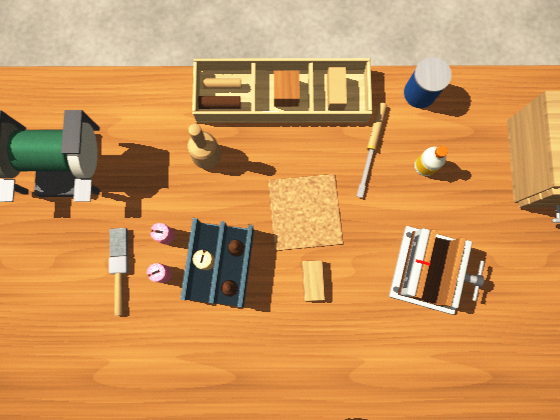

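View pics/scene0.png

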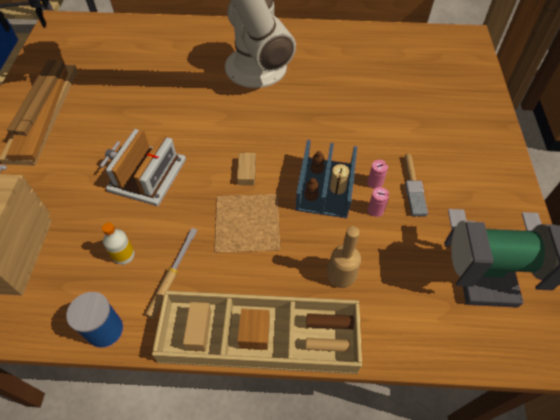

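The top view shows the rack at about (218,262) with the blank at (202,260), the mat at (306,212) and the vise at (433,270). Two pink look-alikes stand left of the rack at (160,233) and (157,273). Next I'll enlarge the rack and vise.

```bash
python3 - <<'E'
from h import *
im=cv2.imread('pics/top0.png')
a=im[210:320,172:262]; b=im[215:325,385:495]
f=lambda x:cv2.resize(x,None,fx=4,fy=4,interpolation=cv2.INTER_CUBIC)
o=np.hstack([f(a),f(b)])
print(o.shape)
for x0,off,w in((0,172,90),(360,385,110)):
  for k in range(0,w,10):
    cv2.putText(o,str(off+k),(x0+4*k,8),0,.3,(255,255,255),1); cv2.line(o,(x0+4*k,10),(x0+4*k,16),(255,255,255),1)
for k in range(0,110,10):
    cv2.putText(o,f'{210+k}|{215+k}',(322,4*k+4),0,.3,(0,255,255),1)
cv2.imwrite('pics/crop.png',o)
E
```

```text
(440, 800, 3)
```

View pics/crop.png

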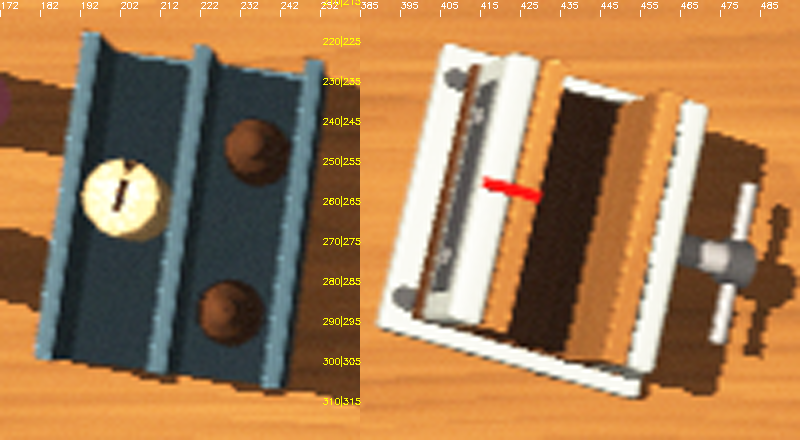

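The crop shows the blank's top centred at (120,196) in the crop with the notch at (127,167), toward the far end. The red line's inner end is at (540,197). The marked jaw is on the left, and its inner edge runs from (561,62) to (510,330). Converting these to world coordinates.

```bash
python3 - <<'E'
from h import *
i=robot.camera_info('top')
r=lambda x,y,z:unproj(i,(172+x/4-.4,210+y/4-.4),z)
v=lambda x,y,z:unproj(i,(385+(x-360)/4-.4,215+y/4-.4),z)
w={k:(r(*a,.078),r(*b,.078)) for k,a,b in(('L',(91,34),(45,356)),('M',(202,47),(158,373)),('R',(316,61),(273,385)))}
for k,(a,b) in w.items():
    d=a-b; print(k,a.round(4),b.round(4),'len',np.linalg.norm(d).round(4),'yaw',np.degrees(np.arctan2(d[1],d[0])).round(2))
print('rack c',np.mean([p for q in w.values() for p in q],0).round(4))
c=r(122,197,.080); n=r(127,166,.080); print('blank',c.round(4),n.round(4),np.degrees(np.arctan2(*(n-c)[1::-1])))
l0=r(117,211,.08);l1=r(124,180,.08);print('line',(l0/2+l1/2).round(4),np.degrees(np.arctan2(*(l1-l0)[1::-1])))
m=v(540,197,.095);print('mark',m.round(4))
for k,a,b in(('+in',(561,62),(510,330)),('-in',(652,93),(606,357)),('base L',(447,45),(378,325)),('redline',(485,182),(540,197))):
    a,b=v(*a,.095),v(*b,.095);d=a-b;print(k,a.round(4),b.round(4),np.linalg.norm(d).round(4),np.degrees(np.arctan2(d[1],d[0])).round(2))
for p in((268,179),(336,175),(343,243),(276,250)): print('pad',unproj(i,p,.004).round(4))
for p in((303,262),(322,261),(325,300),(306,301)): print('offcut',unproj(i,p,.03).round(4))
E
```

```text
L [0.5767 0.2762 0.078 ] [0.4016 0.2968 0.078 ] len 0.1763 yaw -6.71
M [0.5692 0.2148 0.078 ] [0.3924 0.2359 0.078 ] len 0.1781 yaw -6.81
R [0.5612 0.1518 0.078 ] [0.3858 0.1741 0.078 ] len 0.1768 yaw -7.24
rack c [0.4811 0.2249 0.078 ]
blank [0.4866 0.2569 0.08  ] [0.5035 0.2545 0.08  ] -8.012301938039394
line [0.4874 0.2577 0.08  ] -11.602830661626323
mark [ 0.4731 -0.2329  0.095 ]
+in [ 0.546  -0.2484  0.095 ] [ 0.403  -0.2131  0.095 ] 0.1473 -13.86
-in [ 0.5289 -0.2966  0.095 ] [ 0.3887 -0.2631  0.095 ] 0.1441 -13.44
base L [ 0.5555 -0.1871  0.095 ] [ 0.4058 -0.1433  0.095 ] 0.1559 -16.31
redline [ 0.4812 -0.2039  0.095 ] [ 0.4731 -0.2329  0.095 ] 0.0302 74.4
pad [0.6822 0.1141 0.004 ]
pad [ 0.6915 -0.0485  0.004 ]
pad [ 0.5282 -0.0609  0.004 ]
pad [0.5124 0.0957 0.004 ]
offcut [0.4825 0.0346 0.03  ]
offcut [ 0.4846 -0.0086  0.03  ]
offcut [ 0.3973 -0.0136  0.03  ]
offcut [0.3953 0.029  0.03  ]
```

```bash
cat >> h.py <<'E'
def plan(pos,yaw,n,nt=None):
    """print n rows towards pos / tool-z yaw (deg), turns in first nt rows"""
    s=robot.read_state(); p=np.array(s['eef_pos']); R=Ro.from_rotvec(s['ee_rot']); z=R.as_matrix()[:,2]
    y0=np.degrees(np.arctan2(z[1],z[0])); dy=(yaw-y0+180)%360-180; nt=nt or n
    print('t %.2f'%s['time_s'],'pos',p.round(4),'yaw %.2f'%y0,'tilt %.2f'%np.degrees(np.arccos(-R.as_matrix()[2,0])),'w %.3f'%s['width'],'F',np.round(s['force'],1),'q6 %.2f'%s['qpos'][5])
    d=(np.array(pos)-p)/n; rows=[]
    for k in range(n):
        t=-dy/nt if k<nt else 0
        rows.append([list((R.inv().apply(d)/.4).round(3)),round(t/180,3)]); R=R*Ro.from_rotvec([np.radians(t),0,0])
    print(rows)
E
python3 - <<'E'
from h import *
plan((.44,-.2,.25),140,12,8)
i=robot.camera_info('top'); print('mallet',unproj(i,(203,158),.03),'handle',unproj(i,(193,130),.205))
E
```

```text
t 0.10 pos [ 0.1477 -0.6068  0.2216] yaw 103.67 tilt 0.11 w 0.998 F [-0.5  0.4 -1. ] q6 -0.26
[[[np.float64(-0.006), np.float64(-0.079), np.float64(0.068)], np.float64(-0.025)], [[np.float64(-0.006), np.float64(-0.084), np.float64(0.061)], np.float64(-0.025)], [[np.float64(-0.006), np.float64(-0.089), np.float64(0.055)], np.float64(-0.025)], [[np.float64(-0.006), np.float64(-0.093), np.float64(0.047)], np.float64(-0.025)], [[np.float64(-0.006), np.float64(-0.096), np.float64(0.04)], np.float64(-0.025)], [[np.float64(-0.006), np.float64(-0.099), np.float64(0.032)], np.float64(-0.025)], [[np.float64(-0.006), np.float64(-0.102), np.float64(0.024)], np.float64(-0.025)], [[np.float64(-0.006), np.float64(-0.103), np.float64(0.016)], np.float64(-0.025)], [[np.float64(-0.006), np.float64(-0.104), np.float64(0.008)], 0.0], [[np.float64(-0.006), np.float64(-0.104), np.float64(0.008)], 0.0], [[np.float64(-0.006), np.float64(-0.104), np.float64(0.008)], 0.0], [[np.float64(-0.006), np.float64(-0.104), np.float64(0.008)], 0.0]]
mallet [0.72726963 0.26676027 0.03      ] handle [0.73686013 0.26319713 0.205     ]
```

Call:
step_arm(
  rows=[
    [[-0.01, -0.08, 0.07], -0.025],
    [[-0.01, -0.085, 0.06], -0.025],
    [[-0.01, -0.09, 0.055], -0.025],
    [[-0.01, -0.095, 0.047], -0.025],
    [[-0.01, -0.095, 0.04], -0.025],
    [[-0.01, -0.1, 0.032], -0.025],
    [[-0.01, -0.1, 0.024], -0.025],
    [[-0.01, -0.1, 0.016], -0.025],
  ],
  jaw=80,
)

```text
time_s: 1.1
eef_pos: [0.3442, -0.3271, 0.2502]
ee_rot: [-1.812, 0.646, 1.828]
force: [-0.4, 0.0, -0.4]
width: 0.92
```

```bash
sed -i 's/print(rows)/print([[[float(x) for x in a],float(b)] for a,b in rows])/' h.py; python3 - <<'E'
from h import *
plan((.45,.05,.25),173,8)
E
```

```text
t 1.10 pos [ 0.3442 -0.3271  0.2502] yaw 140.50 tilt 0.64 w 0.920 F [-0.4  0.  -0.4] q6 -0.27
[[[0.001, -0.112, 0.049], -0.023], [[0.001, -0.115, 0.041], -0.023], [[0.001, -0.118, 0.033], -0.023], [[0.001, -0.12, 0.025], -0.023], [[0.001, -0.121, 0.016], -0.023], [[0.001, -0.122, 0.008], -0.023], [[0.001, -0.122, -0.001], -0.023], [[0.001, -0.122, -0.01], -0.023]]
```

Call:
step_arm(
  rows=[
    [[0, -0.11, 0.05], -0.023],
    [[0, -0.115, 0.04], -0.023],
    [[0, -0.12, 0.033], -0.023],
    [[0, -0.12, 0.025], -0.023],
    [[0, -0.12, 0.016], -0.023],
    [[0, -0.12, 0.008], -0.023],
    [[0, -0.12, 0], -0.023],
    [[0, -0.12, -0.01], -0.023],
  ],
)

```text
time_s: 2.1
eef_pos: [0.4445, 0.0607, 0.252]
ee_rot: [-2.161, 0.089, 2.178]
force: [0.3, 0.0, 0.0]
width: 0.919
```

```bash
python3 - <<'E'
from h import *
plan((.486,.257,.23),173,6,2)
E
```

```text
t 2.10 pos [0.4445 0.0607 0.252 ] yaw 174.72 tilt 0.74 w 0.919 F [0.3 0.  0. ] q6 -0.58
[[[0.01, -0.083, -0.01], 0.005], [[0.01, -0.083, -0.009], 0.005], [[0.01, -0.083, -0.007], 0.0], [[0.01, -0.083, -0.007], 0.0], [[0.01, -0.083, -0.007], 0.0], [[0.01, -0.083, -0.007], 0.0]]
```

Call:
step_arm(
  rows=[
    [[0.01, -0.083, -0.01], 0.005],
    [[0.01, -0.083, -0.009], 0.005],
    [[0.01, -0.083, -0.007], 0],
    [[0.01, -0.083, -0.007], 0],
    [[0.01, -0.083, -0.007], 0],
    [[0.01, -0.083, -0.007], 0],
    [[0, 0, 0], 0],
  ],
)

```text
time_s: 2.98
eef_pos: [0.4846, 0.2658, 0.2256]
ee_rot: [-2.142, 0.122, 2.171]
force: [-0.3, -0.2, 0.2]
width: 0.918
```

```bash
python3 - <<'E'
from h import *
i=robot.camera_info('wrist'); s=robot.read_state(); im=snap('wrist','w1')
np.save('w1.npy',{k:np.array(i[k]) for k in('camera_matrix','R','t')},allow_pickle=True)
plan((.486,.257,.23),173,1)
R=np.array(i['R']); print('cam pos',(-R.T@np.array(i['t']).ravel()).round(3))
E
```

```text
t 3.02 pos [0.4844 0.2648 0.2259] yaw 173.11 tilt 0.85 w 0.918 F [-0.6  0.2  0.3] q6 -0.90
[[[-0.01, 0.019, -0.006], 0.001]]
cam pos [0.48  0.199 0.387]
```

View pics/w1.png

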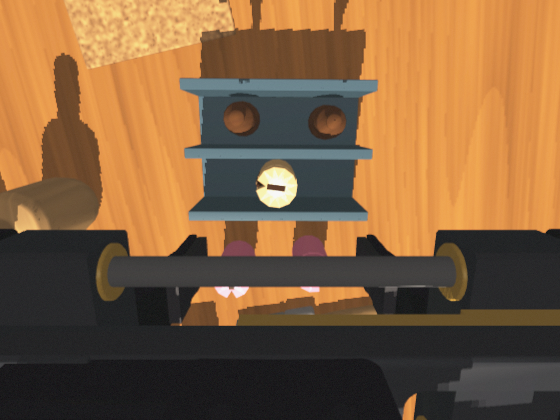

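The wrist view shows the blank's top at about (277,187) with its notch at (259,185), pointing toward the far (+x) end. The middle wall runs from (187,152) to (371,153).

```bash
python3 - <<'E'
from h import *
i=np.load('w1.npy',allow_pickle=True).item()
im=cv2.imread('pics/w1.png'); h=cv2.cvtColor(im,cv2.COLOR_BGR2HSV)
m=((h[...,2]>190)&(h[...,0]>15)&(h[...,0]<40)).astype(np.uint8); m[:160]=0;m[212:]=0;m[:,:245]=0;m[:,310:]=0
c=cv2.findContours(m,0,2)[0]; c=max(c,key=cv2.contourArea); (cx,cy),r=cv2.minEnclosingCircle(c); print(cx,cy,r)
C=unproj(i,(cx,cy),.08); print('blank',C.round(4), 'r px->mm',r/510*.31)
d=(h[...,2]<90).astype(np.uint8); g=np.zeros_like(d); cv2.circle(g,(int(cx),int(cy)),12,1,-1); ys,xs=np.nonzero(d&g)
W=np.array([unproj(i,(x,y),.08)[:2] for x,y in zip(xs,ys)]); print(len(W),W.mean(0).round(4)); _,_,V=np.linalg.svd(W-W.mean(0)); print('line yaw',np.degrees(np.arctan2(V[0,1],V[0,0])))
n=unproj(i,(259,185),.08); print('notch',np.degrees(np.arctan2(*(n-C)[1::-1])))
for a,b in(((182,86),(377,86)),((187,153),(371,154)),((191,216),(366,216))):
    A=unproj(i,a,.078);B=unproj(i,b,.078);print(A.round(4),B.round(4),np.linalg.norm(A-B),np.degrees(np.arctan2(*(A-B)[1::-1])))
plan((C[0],C[1],.13),173,4)
E
```

```text
276.4285583496094 186.42857360839844 20.933923721313477
blank [0.4878 0.2554 0.08  ] r px->mm 0.012724541869817996
0 nan<stdin>:8: RuntimeWarning: Mean of empty slice.
  ret = ret.dtype.type(ret / rcount)
Traceback (most recent call last):
numpy.linalg.LinAlgError: 1-dimensional array given. Array must be at least two-dimensional
```

```bash
python3 - <<'E'
from h import *
i=np.load('w1.npy',allow_pickle=True).item()
for a,b in(((182,86),(377,86)),((187,153),(371,154)),((191,216),(366,216))):
    A=unproj(i,a,.078);B=unproj(i,b,.078);print(A.round(4),B.round(4),np.linalg.norm(A-B).round(3),np.degrees(np.arctan2(*(A-B)[1::-1])))
plan((.4875,.256,.12),173,4)
E
```

```text
[0.5612 0.1542 0.078 ] [0.3857 0.1748 0.078 ] 0.177 -6.712396169689072
[0.5682 0.2136 0.078 ] [0.3942 0.2355 0.078 ] 0.175 -7.164418305182725
[0.5761 0.2752 0.078 ] [0.4022 0.2966 0.078 ] 0.175 -7.003676656414
t 3.02 pos [0.4844 0.2648 0.2259] yaw 173.11 tilt 0.85 w 0.918 F [-0.6  0.2  0.3] q6 -0.90
[[[0.066, 0.006, -0.004], 0.0], [[0.066, 0.006, -0.004], 0.0], [[0.066, 0.006, -0.004], 0.0], [[0.066, 0.006, -0.004], 0.0]]
```

Call:
step_arm(
  rows=[
    [[0.066, 0.006, -0.004], 0],
    [[0.066, 0.006, -0.004], 0],
    [[0.066, 0.006, -0.004], 0],
    [[0.066, 0.006, -0.004], 0],
    [[0, 0, 0], 0],
  ],
)

```text
time_s: 3.65
eef_pos: [0.4873, 0.2505, 0.1189]
ee_rot: [-2.14, 0.126, 2.168]
force: [0.7, -0.2, 0.3]
width: 0.918
```

```bash
python3 - <<'E'
from h import *
plan((.4877,.2555,.032),173,4)
E
```

```text
t 3.65 pos [0.4873 0.2505 0.1189] yaw 172.90 tilt 0.85 w 0.918 F [ 0.7 -0.2  0.3] q6 -0.87
[[[0.054, -0.003, -0.001], -0.0], [[0.054, -0.003, -0.001], -0.0], [[0.054, -0.003, -0.001], -0.0], [[0.054, -0.003, -0.001], -0.0]]
```

Call:
step_arm(
  rows=[
    [[0, -0.012, -0.001], 0],
    [[0.04, 0, 0], 0],
    [[0, 0, 0], 0],
  ],
)

```text
time_s: 4.03
eef_pos: [0.4895, 0.2561, 0.1051]
ee_rot: [-2.143, 0.122, 2.162]
force: [0.9, 0.2, -0.1]
width: 0.919
```

```bash
python3 - <<'E'
from h import *
plan((.4877,.2555,.032),173,4)
E
```

```text
t 4.03 pos [0.4895 0.2561 0.1051] yaw 172.89 tilt 0.80 w 0.919 F [ 0.9  0.2 -0.1] q6 -0.88
[[[0.046, 0.001, 0.001], -0.0], [[0.046, 0.001, 0.001], -0.0], [[0.046, 0.001, 0.001], -0.0], [[0.046, 0.001, 0.001], -0.0]]
```

Call:
step_arm(
  rows=[
    [[0.046, 0, 0.001], 0],
    [[0.046, 0, 0.001], 0],
    [[0.046, 0, 0.001], 0],
    [[0.04, 0, 0.001], 0],
    [[0, 0, 0], 0],
  ],
)

```text
time_s: 4.65
eef_pos: [0.4892, 0.2591, 0.0345]
ee_rot: [-2.147, 0.116, 2.156]
force: [-0.9, 0.3, 0.5]
width: 0.919
```

```bash
python3 - <<'E'
from h import *
plan((.4877,.2555,.032),173,1)
E
```

```text
t 4.65 pos [0.4892 0.2591 0.0345] yaw 173.01 tilt 0.85 w 0.919 F [-0.9  0.3  0.5] q6 -0.88
[[[0.006, 0.01, 0.003], 0.0]]
```

Call:
step_arm(
  rows=[
    [[0, 0.01, 0.003], 0],
    [[0, 0, 0], 0],
  ],
)

```text
time_s: 4.9
eef_pos: [0.4883, 0.2558, 0.036]
ee_rot: [-2.149, 0.114, 2.154]
force: [0.5, -0.3, 0.3]
width: 0.922
```

Call:
step_arm(
  rows=[
    [[0, 0, 0], 0],
    [[0, 0, 0], 0],
    [[0, 0, 0], 0],
    [[0, 0, 0], 0],
    [[0, 0, 0], 0],
    [[0, 0, 0], 0],
  ],
  jaw=30,
)

```text
time_s: 5.65
eef_pos: [0.4888, 0.2562, 0.0374]
ee_rot: [-2.15, 0.112, 2.151]
force: [-1.0, -0.1, -0.6]
width: 0.476
```

Call:
step_arm(
  rows=[
    [[-0.06, 0, 0], 0],
    [[-0.09, 0, 0], 0],
    [[-0.1, 0, 0], 0],
    [[-0.1, 0, 0], 0],
    [[-0.06, 0, 0], 0],
    [[0, 0, 0], 0],
  ],
)

```text
time_s: 6.4
eef_pos: [0.4878, 0.2524, 0.2037]
ee_rot: [-2.147, 0.116, 2.156]
force: [-0.5, 0.6, -0.7]
width: 0.478
```

```bash
python3 - <<'E'
from h import *
plan((.604,.026,.18),200,8)
E
```

```text
t 6.40 pos [0.4878 0.2524 0.2037] yaw 172.99 tilt 0.87 w 0.478 F [-0.5  0.6 -0.7] q6 -0.88
[[[0.006, 0.066, -0.045], -0.019], [[0.006, 0.068, -0.041], -0.019], [[0.006, 0.071, -0.037], -0.019], [[0.006, 0.073, -0.032], -0.019], [[0.006, 0.075, -0.028], -0.019], [[0.006, 0.076, -0.024], -0.019], [[0.006, 0.077, -0.019], -0.019], [[0.006, 0.078, -0.015], -0.019]]
```

Call:
step_arm(
  rows=[
    [[0.003, 0.066, -0.045], -0.019],
    [[0.003, 0.068, -0.04], -0.019],
    [[0.003, 0.07, -0.037], -0.019],
    [[0.006, 0.073, -0.032], -0.019],
    [[0.006, 0.075, -0.028], -0.019],
    [[0.006, 0.076, -0.024], -0.019],
    [[0.006, 0.077, -0.019], -0.019],
    [[0.006, 0.078, -0.015], -0.019],
  ],
)

```text
time_s: 7.4
eef_pos: [0.6015, 0.0209, 0.1669]
ee_rot: [1.997, 0.396, -2.049]
force: [0.6, 0.8, -1.8]
width: 0.474
```

```bash
python3 - <<'E'
from h import *
plan((.604,.026,.06),200,4)
E
```

```text
t 7.40 pos [0.6015 0.0209 0.1669] yaw -158.60 tilt 1.66 w 0.474 F [ 0.6  0.8 -1.8] q6 0.09
[[[0.067, -0.001, -0.004], 0.002], [[0.067, -0.001, -0.004], 0.002], [[0.067, -0.001, -0.004], 0.002], [[0.067, -0.001, -0.004], 0.002]]
```

Call:
step_arm(
  rows=[
    [[0.05, 0, -0.002], 0],
    [[0.07, 0, -0.003], 0],
    [[0.07, 0, -0.003], 0],
    [[0.06, 0, -0.003], 0],
    [[0.03, 0, 0], 0],
    [[0, 0, 0], 0],
  ],
)

```text
time_s: 8.15
eef_pos: [0.5964, 0.0192, 0.0397]
ee_rot: [1.982, 0.39, -2.071]
force: [1.0, 0.2, -1.2]
width: 0.476
```

```bash
python3 - <<'E'
from h import *
plan((.604,.026,.0345),200,3)
s=robot.read_state();print(Ro.from_rotvec(s['ee_rot']).as_matrix().round(3))
E
```

```text
t 8.15 pos [0.5964 0.0192 0.0397] yaw -158.97 tilt 2.62 w 0.476 F [ 1.   0.2 -1.2] q6 0.09
[[[0.004, -0.003, -0.008], 0.002], [[0.004, -0.003, -0.008], 0.002], [[0.004, -0.003, -0.008], 0.002]]
[[-0.045  0.358 -0.933]
 [ 0.006 -0.933 -0.359]
 [-0.999 -0.022  0.04 ]]
```

Call:
step_arm(
  rows=[
    [[0.008, 0, 0], 0],
    [[0.006, 0, 0], 0],
    [[0, 0, 0], 0],
  ],
)

```text
time_s: 8.52
eef_pos: [0.5975, 0.0196, 0.0356]
ee_rot: [1.986, 0.391, -2.067]
force: [-0.4, 0.8, -1.3]
width: 0.471
```

Call:
step_arm(
  rows=[
    [[0.006, 0, 0], 0],
    [[0.004, 0, 0], 0],
  ],
)

```text
time_s: 8.78
eef_pos: [0.598, 0.0196, 0.0339]
ee_rot: [1.987, 0.391, -2.064]
force: [-4.3, -0.2, 10.1]
width: 0.475
```

Call:
step_arm(
  rows=[
    [[0, 0, 0], 0],
    [[0, 0, 0], 0],
    [[0, 0, 0], 0],
    [[0, 0, 0], 0],
  ],
  jaw=80,
)

```text
time_s: 9.28
eef_pos: [0.5987, 0.0198, 0.0347]
ee_rot: [1.989, 0.391, -2.062]
force: [-0.2, -0.3, 0.1]
width: 0.839
```

Call:
step_arm(
  rows=[
    [[-0.04, 0, 0], 0],
    [[-0.06, 0, 0], 0],
    [[-0.1, 0, 0], 0],
    [[-0.1, 0, 0], 0],
    [[-0.1, 0, 0], 0],
    [[-0.06, 0, 0], 0],
    [[0, 0, 0], 0],
  ],
)

```text
time_s: 10.15
eef_pos: [0.6067, 0.0181, 0.2311]
ee_rot: [1.995, 0.391, -2.055]
force: [-0.2, -0.1, -0.3]
width: 0.917
```

```bash
python3 - <<'E'
from h import *
plan((.597,.0195,.24),110,8)
i=robot.camera_info('wrist'); im=snap('wrist','w2')
np.save('w2.npy',{k:np.array(i[k]) for k in('camera_matrix','R','t')},allow_pickle=True)
cx,cy=proj('wrist',(.597,.0195,.076)); print(cx,cy)
x0,y0=int(cx)-60,int(cy)-50; 
o=np.hstack([cv2.resize(im,(400,300)),cv2.resize(im[y0:y0+100,x0:x0+100],(300,300),interpolation=cv2.INTER_CUBIC)]); print(x0,y0); cv2.imwrite('pics/w2c.png',o)
E
```

```text
t 10.15 pos [0.6067 0.0181 0.2311] yaw -158.86 tilt 1.82 w 0.917 F [-0.2 -0.1 -0.3] q6 0.09
[[[-0.003, -0.002, 0.003], 0.063], [[-0.003, -0.001, 0.003], 0.063], [[-0.003, -0.0, 0.003], 0.063], [[-0.003, 0.0, 0.003], 0.063], [[-0.003, 0.001, 0.003], 0.063], [[-0.003, 0.001, 0.003], 0.063], [[-0.003, 0.002, 0.002], 0.063], [[-0.003, 0.002, 0.002], 0.063]]
285.9676441478327 198.0813056983394
225 148
```

View pics/w2c.png

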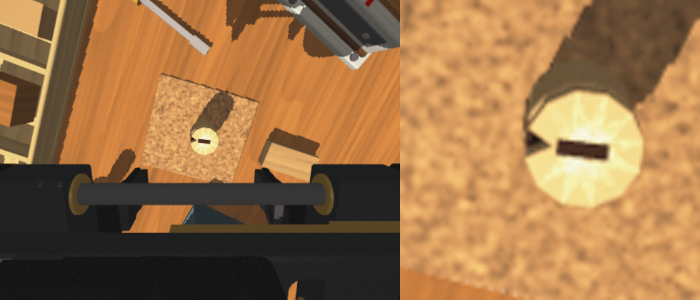

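The crop shows the blank standing upright on the mat. Its top is centred at about (583,149) in the crop, the dark line runs from (608,154) to (557,148), and the notch V is at (527–550,141).

```bash
python3 - <<'E'
from h import *
i=np.load('w2.npy',allow_pickle=True).item()
U=lambda x,y,z=.076:unproj(i,(225+(x-400)/3-.3,148+y/3-.3),z)
yw=lambda a,b:np.degrees(np.arctan2(*(b-a)[1::-1]))
C=U(584,148.5); print('C',C.round(4),'line',yw(U(608,154.5),U(557.5,147)),U(583,150.5).round(4),'notch top',yw(C,U(527,141.5)),'tip',yw(C,U(550,141)))
im=cv2.imread('pics/w2.png')[148:248,225:325]; g=cv2.cvtColor(im,cv2.COLOR_BGR2GRAY)
m=(g<90).astype(np.uint8); m[:40]=0;m[62:]=0;m[:,:50]=0;m[:,74:]=0; ys,xs=np.nonzero(m)
W=np.array([unproj(i,(225+x,148+y),.076)[:2] for x,y in zip(xs,ys)]);V=np.linalg.svd(W-W.mean(0))[2];print(len(W),W.mean(0).round(4),'pca',np.degrees(np.arctan2(V[0,1],V[0,0])))
h=(im[...,0]>110).astype(np.uint8); c=max(cv2.findContours(h,0,2)[0],key=cv2.contourArea); e=cv2.minEnclosingCircle(c); print(e,unproj(i,(225+e[0][0],148+e[0][1]),.076).round(4))
E
```

```text
C [0.5983 0.019  0.076 ] line 12.196486254515719 [0.5983 0.0198 0.076 ] notch top 13.683756537739475 tip 8.133879162627524
74 [0.5987 0.0196] pca -165.46030063464903
((61.0, 49.5), 19.704158782958984) [0.5982 0.0193 0.076 ]
```

Call:
step_arm(
  rows=[
    [[0, 0, 0], 0.054],
    [[0, 0, 0], 0.054],
    [[0, 0, 0], 0.054],
    [[0, 0, 0], 0.054],
    [[0, 0, 0], 0.054],
    [[0, 0, 0], 0.054],
    [[0, 0, 0], 0.054],
    [[0, 0, 0], 0.054],
  ],
)

```text
time_s: 11.2
eef_pos: [0.5979, 0.0172, 0.2153]
ee_rot: [-1.548, 0.935, 1.648]
force: [0.3, 0.3, 0.3]
width: 0.914
```

```bash
python3 - <<'E'
from h import *
plan((.598,.0193,.15),103.5,4,2)
E
```

```text
t 11.20 pos [0.5979 0.0172 0.2153] yaw 120.62 tilt 3.47 w 0.914 F [0.3 0.3 0.3] q6 -1.32
[[[0.041, -0.003, -0.0], 0.048], [[0.041, -0.003, 0.0], 0.048], [[0.041, -0.003, 0.001], 0.0], [[0.041, -0.003, 0.001], 0.0]]
```

Call:
step_arm(
  rows=[
    [[0.04, -0.003, 0], 0.048],
    [[0.04, -0.003, 0], 0.048],
    [[0.04, -0.003, 0], 0],
    [[0.01, -0.003, 0], 0],
  ],
)

```text
time_s: 11.7
eef_pos: [0.5957, 0.0185, 0.1559]
ee_rot: [-1.333, 1.138, 1.433]
force: [-0.2, 0.8, 0.5]
width: 0.922
```

```bash
python3 - <<'E'
from h import *
plan((.598,.0193,.12),103.5,4,2)
i=robot.camera_info('wrist'); im=snap('wrist','w3')
np.save('w3.npy',{k:np.array(i[k]) for k in('camera_matrix','R','t')},allow_pickle=True)
cx,cy=proj('wrist',(.598,.0193,.076)); print(cx,cy)
x0,y0=int(cx)-50,int(cy)-50; print(x0,y0)
cv2.imwrite('pics/w3c.png',cv2.resize(im[y0:y0+100,x0:x0+100],(500,500),interpolation=cv2.INTER_CUBIC))
E
```

```text
t 11.70 pos [0.5957 0.0185 0.1559] yaw 102.93 tilt 4.05 w 0.922 F [-0.2  0.8  0.5] q6 -1.62
[[[0.022, -0.003, -0.0], -0.002], [[0.022, -0.003, -0.0], -0.002], [[0.022, -0.003, -0.0], 0.0], [[0.022, -0.003, -0.0], 0.0]]
280.72714603832236 222.43245358214926
230 172
```

View pics/w3c.png

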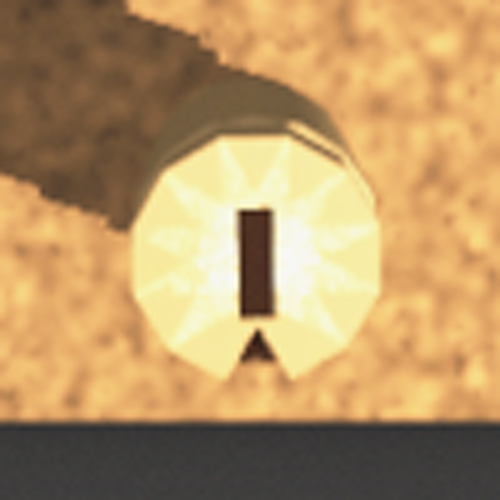

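The enlarged view shows the line from (255,212) to (256,316), with the notch tip at (258,330). The notch's rim edges are at (222,380) and (294,378), so it points straight towards the gripper as wanted.

```bash
python3 - <<'E'
from h import *
i=np.load('w3.npy',allow_pickle=True).item()
U=lambda x,y,z=.076:unproj(i,(230+x/5-.4,172+y/5-.4),z)
yw=lambda a,b:np.degrees(np.arctan2(*(b-a)[1::-1]))
C=U(257,256);print(C.round(4),yw(U(255,212),U(256.5,316)),yw(C,U(258,379)),yw(U(255,212),U(258,379)))
plan((C[0],C[1],.03),103.5,4)
E
```

```text
[0.5979 0.0195 0.076 ] 13.76627161352327 13.422882383318278 13.965280495902217
t 11.75 pos [0.5959 0.0185 0.1559] yaw 102.91 tilt 4.04 w 0.921 F [ 0.   0.2 -0.9] q6 -1.62
[[[0.078, -0.007, -0.001], -0.001], [[0.078, -0.007, -0.001], -0.001], [[0.078, -0.007, -0.001], -0.001], [[0.078, -0.007, -0.001], -0.001]]
```

Call:
step_arm(
  rows=[
    [[0.075, -0.007, -0.001], -0.001],
    [[0.075, -0.008, -0.001], 0],
    [[0.075, -0.008, -0.001], 0],
    [[0.06, -0.008, 0], 0],
    [[0, 0, 0], 0],
  ],
)

```text
time_s: 12.38
eef_pos: [0.6037, 0.0208, 0.0409]
ee_rot: [-1.344, 1.127, 1.435]
force: [-0.0, 0.3, 0.6]
width: 0.919
```

```bash
python3 - <<'E'
from h import *
plan((.5975,.0195,.030),103,1)
E
```

```text
t 12.38 pos [0.6037 0.0208 0.0409] yaw 103.56 tilt 3.65 w 0.919 F [-0.   0.3  0.6] q6 -1.61
[[[0.028, 0.014, 0.0], 0.003]]
```

Call:
step_arm(
  rows=[
    [[0.028, 0.015, 0], 0.002],
    [[0.003, 0, 0], 0],
  ],
)

```text
time_s: 12.62
eef_pos: [0.598, 0.0195, 0.0303]
ee_rot: [-1.342, 1.127, 1.429]
force: [0.4, -0.7, 0.3]
width: 0.916
```

Call:
step_arm(
  rows=[
    [[0, 0, 0], 0],
    [[0, 0, 0], 0],
    [[0, 0, 0], 0],
    [[0, 0, 0], 0],
    [[0, 0, 0], 0],
    [[0, 0, 0], 0],
  ],
  jaw=30,
)

```text
time_s: 13.38
eef_pos: [0.5995, 0.0199, 0.0328]
ee_rot: [-1.345, 1.123, 1.426]
force: [0.1, -0.2, -0.6]
width: 0.479
```

```bash
python3 - <<'E'
from h import *
plan((.5975,.0195,.20),103,4)
E
```

```text
t 13.38 pos [0.5995 0.0199 0.0328] yaw 103.31 tilt 3.19 w 0.479 F [ 0.1 -0.2 -0.6] q6 -1.61
[[[-0.104, 0.007, 0.002], 0.0], [[-0.104, 0.007, 0.002], 0.0], [[-0.104, 0.007, 0.002], 0.0], [[-0.104, 0.007, 0.002], 0.0]]
```

Call:
step_arm(
  rows=[
    [[-0.06, 0.004, 0], 0],
    [[-0.1, 0.006, 0], 0],
    [[-0.1, 0.006, 0], 0],
    [[-0.1, 0.006, 0], 0],
    [[-0.07, 0.004, 0], 0],
  ],
)

```text
time_s: 14.0
eef_pos: [0.5964, 0.0163, 0.2051]
ee_rot: [-1.339, 1.133, 1.433]
force: [0.6, 0.3, -1.1]
width: 0.475
```

```bash
python3 - <<'E'
from h import *
plan((.462,-.24,.23),165.5,8)
E
```

```text
t 14.00 pos [0.5964 0.0163 0.2051] yaw 103.24 tilt 3.83 w 0.475 F [ 0.6  0.3 -1.1] q6 -1.62
[[[-0.005, 0.06, -0.068], -0.043], [[-0.005, 0.068, -0.059], -0.043], [[-0.005, 0.076, -0.05], -0.043], [[-0.005, 0.082, -0.039], -0.043], [[-0.005, 0.086, -0.028], -0.043], [[-0.005, 0.089, -0.016], -0.043], [[-0.005, 0.091, -0.003], -0.043], [[-0.005, 0.09, 0.009], -0.043]]
```

Call:
step_arm(
  rows=[
    [[-0.01, 0.06, -0.068], -0.043],
    [[-0.01, 0.068, -0.06], -0.043],
    [[-0.01, 0.076, -0.05], -0.043],
    [[-0.01, 0.082, -0.04], -0.043],
    [[-0.01, 0.086, -0.028], -0.043],
    [[-0.01, 0.09, -0.016], -0.043],
    [[-0.01, 0.09, -0.003], -0.043],
    [[-0.01, 0.08, 0.009], -0.043],
  ],
)

```text
time_s: 15.0
eef_pos: [0.4642, -0.2437, 0.246]
ee_rot: [-2.037, 0.234, 2.175]
force: [0.7, -0.4, -0.9]
width: 0.473
```

```bash
python3 - <<'E'
from h import *
plan((.467,-.258,.2),165.5,2)
i=robot.camera_info('wrist'); im=snap('wrist','w4')
np.save('w4.npy',{k:np.array(i[k]) for k in('camera_matrix','R','t')},allow_pickle=True)
print(proj('wrist',(.473,-.233,.095)))
cv2.imwrite('pics/w4c.png',cv2.resize(im[60:330,80:440],(720,540),interpolation=cv2.INTER_CUBIC))
E
```

```text
t 15.00 pos [ 0.4642 -0.2437  0.246 ] yaw 167.45 tilt 3.75 w 0.473 F [ 0.7 -0.4 -0.9] q6 -0.05
[[[0.057, 0.016, -0.011], 0.005], [[0.057, 0.016, -0.011], 0.005]]
[266.23418413 212.17846786]
```

View pics/w4c.png

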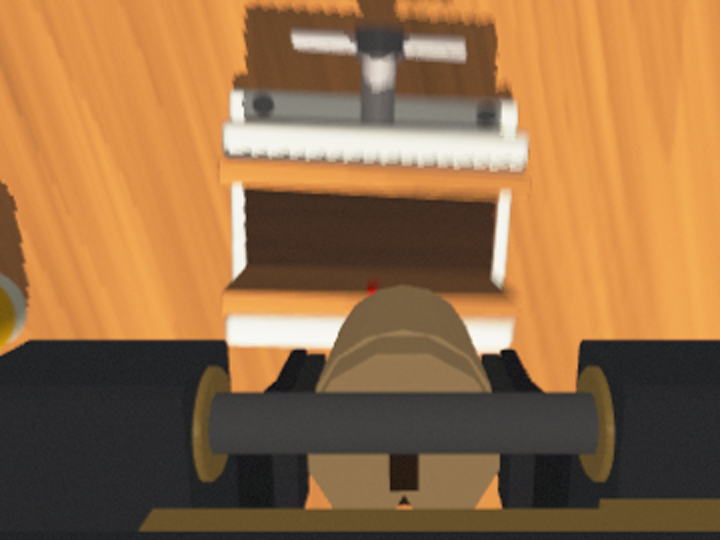

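The blank is held, with its notch line at (403,470) facing the marked jaw and the red mark at (373,287). The arm was still moving, so the image is blurred. I'll settle, correct the yaw and take one more look.

Call:
step_arm(
  rows=[
    [[0.02, 0.02, -0.01], 0.005],
    [[0, 0.016, -0.011], 0.005],
    [[0, 0, 0], 0],
    [[0, 0, 0], 0],
  ],
)

```text
time_s: 15.55
eef_pos: [0.4675, -0.2623, 0.2364]
ee_rot: [-2.016, 0.27, 2.158]
force: [-0.1, 0.3, -0.5]
width: 0.472
```

```bash
python3 - <<'E'
from h import *
plan((.467,-.258,.2),165.5,2)
i=robot.camera_info('wrist'); im=snap('wrist','w5')
np.save('w5.npy',{k:np.array(i[k]) for k in('camera_matrix','R','t')},allow_pickle=True)
print(proj('wrist',(.473,-.233,.095)))
cv2.imwrite('pics/w5c.png',cv2.resize(im[90:330,150:400],(750,720),interpolation=cv2.INTER_CUBIC)[:600])
E
```

```text
t 15.55 pos [ 0.4675 -0.2623  0.2364] yaw 165.44 tilt 3.89 w 0.472 F [-0.1  0.3 -0.5] q6 -0.05
[[[0.046, -0.006, -0.001], -0.0], [[0.046, -0.006, -0.001], -0.0]]
[275.51219608 229.21008057]
```

View pics/w5c.png

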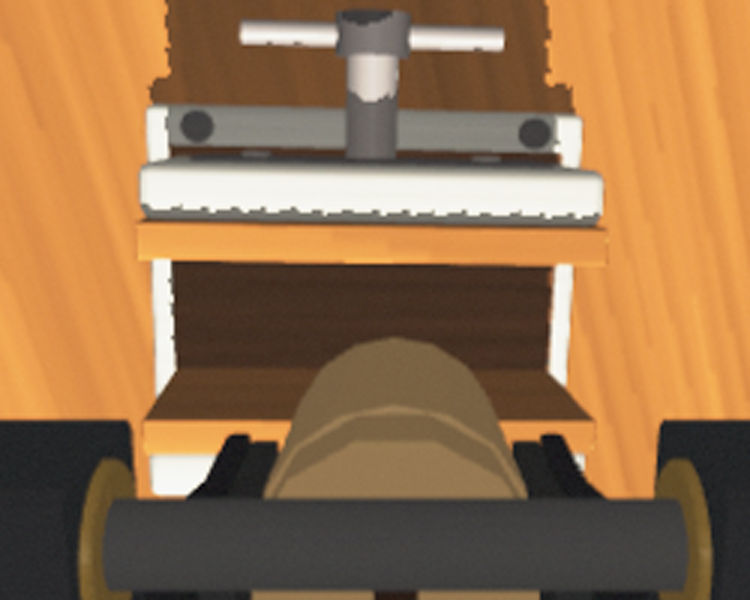

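The slot is clear. The far (−y) jaw's inner top edge runs from (138,259) to (606,264) in the crop, and the marked jaw's edge runs from (144,420) to (596,421).

```bash
python3 - <<'E'
from h import *
i=np.load('w5.npy',allow_pickle=True).item()
U=lambda x,y,z=.095:unproj(i,(150+x/3-.3,90+y/3-.3),z)
P=[]
for a,b in(((138,259),(606,264)),((144,420),(596,421))):
    A,B=U(*a),U(*b); P+=[A,B]; print(A.round(4),B.round(4),np.linalg.norm(A-B).round(4),np.degrees(np.arctan2(*(A-B)[1::-1])))
print('centre',np.mean(P,0).round(4))
# blank tilt axis: tool x
s=robot.read_state(); M=Ro.from_rotvec(s['ee_rot']).as_matrix(); print(M[:,0].round(3))
print('blank top rim apex proj check',proj('wrist',np.array(s['eef_pos'])-M[:,0]*.019))
E
```

```text
[ 0.5317 -0.3035  0.095 ] [ 0.3886 -0.2634  0.095 ] 0.1486 -15.63646862991579
[ 0.5461 -0.253   0.095 ] [ 0.4025 -0.2124  0.095 ] 0.1492 -15.811470207740083
centre [ 0.4672 -0.2581  0.095 ]
[-0.067  0.005 -0.998]
blank top rim apex proj check [284.50516052 268.772066  ]
```

Call:
step_arm(
  rows=[
    [[0.06, -0.016, 0], 0.006],
    [[0.06, 0, 0], 0],
    [[0.06, 0, 0], 0],
    [[0.03, 0, 0], 0],
    [[0, 0, 0], 0],
  ],
)

```text
time_s: 16.23
eef_pos: [0.4657, -0.2541, 0.1519]
ee_rot: [-2.012, 0.288, 2.145]
force: [0.9, -0.4, -1.0]
width: 0.471
```

```bash
python3 - <<'E'
from h import *
plan((.4666,-.256,.057),164.3,3)
E
```

```text
t 16.23 pos [ 0.4657 -0.2541  0.1519] yaw 164.53 tilt 3.65 w 0.471 F [ 0.9 -0.4 -1. ] q6 -0.09
[[[0.079, 0.0, -0.006], 0.0], [[0.079, 0.0, -0.006], 0.0], [[0.079, 0.0, -0.006], 0.0]]
```

Call:
step_arm(
  rows=[
    [[0.05, 0.004, -0.004], 0],
    [[0.05, 0, -0.004], 0],
    [[0, 0, 0], 0],
  ],
)

```text
time_s: 16.6
eef_pos: [0.469, -0.2571, 0.1146]
ee_rot: [-2.022, 0.288, 2.14]
force: [1.0, 0.5, -0.7]
width: 0.476
```

```bash
python3 - <<'E'
from h import *
plan((.4666,-.256,.057),164.3,2)
E
```

```text
t 16.60 pos [ 0.469  -0.2571  0.1146] yaw 164.63 tilt 3.24 w 0.476 F [ 1.   0.5 -0.7] q6 -0.08
[[[0.072, -0.002, -0.001], 0.001], [[0.072, -0.002, -0.001], 0.001]]
```

Call:
step_arm(
  rows=[
    [[0.05, -0.003, -0.002], 0.001],
    [[0.05, -0.001, -0.002], 0],
    [[0.03, 0, -0.001], 0],
    [[0, 0, 0], 0],
  ],
)

```text
time_s: 17.1
eef_pos: [0.4737, -0.2576, 0.0675]
ee_rot: [-2.035, 0.293, 2.128]
force: [0.3, -0.7, -0.6]
width: 0.473
```

```bash
python3 - <<'E'
from h import *
plan((.4666,-.256,.054),164.3,1)
E
```

```text
t 17.10 pos [ 0.4737 -0.2576  0.0675] yaw 164.56 tilt 2.60 w 0.473 F [ 0.3 -0.7 -0.6] q6 -0.09
[[[0.035, 0.0, 0.017], 0.001]]
```

Call:
step_arm(
  rows=[
    [[0.02, 0, 0.018], 0.001],
    [[0.008, 0, 0.003], 0],
    [[0, 0, 0], 0],
  ],
)

```text
time_s: 17.48
eef_pos: [0.4657, -0.2557, 0.058]
ee_rot: [-2.038, 0.296, 2.123]
force: [0.5, -0.3, -1.6]
width: 0.476
```

```bash
python3 - <<'E'
from h import *
plan((.4666,-.256,.054),164.3,1)
E
```

```text
t 17.48 pos [ 0.4657 -0.2557  0.058 ] yaw 164.39 tilt 2.41 w 0.476 F [ 0.5 -0.3 -1.6] q6 -0.10
[[[0.01, 0.0, -0.003], 0.001]]
```

Call:
step_arm(
  rows=[
    [[0.008, 0, -0.001], 0],
    [[0.006, 0, -0.001], 0],
    [[0.002, 0, 0], 0],
  ],
)

```text
time_s: 17.85
eef_pos: [0.4664, -0.2559, 0.0544]
ee_rot: [-2.038, 0.296, 2.124]
force: [-0.5, 1.5, 2.7]
width: 0.475
```

Call:
step_arm(
  rows=[
    [[0.005, 0, 0], 0],
    [[0.003, 0, 0], 0],
    [[0, 0, 0], 0],
  ],
)

```text
time_s: 18.23
eef_pos: [0.4666, -0.2558, 0.0546]
ee_rot: [-2.04, 0.296, 2.125]
force: [0.4, 0.3, -1.1]
width: 0.475
```

Call:
step_arm(
  rows=[
    [[0.006, 0, 0], 0],
    [[0.004, 0, 0], 0],
  ],
)

```text
time_s: 18.48
eef_pos: [0.4669, -0.2558, 0.0542]
ee_rot: [-2.042, 0.295, 2.126]
force: [-3.8, 3.6, 12.3]
width: 0.479
```

Call:
step_arm(
  rows=[
    [[0, 0, 0], 0],
    [[0, 0, 0], 0],
    [[0, 0, 0], 0],
    [[0, 0, 0], 0],
  ],
  jaw=80,
)

```text
time_s: 18.98
eef_pos: [0.4675, -0.2561, 0.0537]
ee_rot: [-2.043, 0.296, 2.126]
force: [-0.4, 0.1, -0.3]
width: 0.841
```

```bash
python3 - <<'E'
from h import *
plan((.4666,-.256,.054),164.3,1)
plan((.4666,-.256,.25),164.3,5)
E
```

```text
t 18.98 pos [ 0.4675 -0.2561  0.0537] yaw 164.64 tilt 2.40 w 0.841 F [-0.4  0.1 -0.3] q6 -0.10
[[[-0.001, 0.0, 0.002], 0.002]]
t 18.98 pos [ 0.4675 -0.2561  0.0537] yaw 164.64 tilt 2.40 w 0.841 F [-0.4  0.1 -0.3] q6 -0.10
[[[-0.098, 0.002, 0.004], 0.0], [[-0.098, 0.002, 0.004], 0.0], [[-0.098, 0.002, 0.004], 0.0], [[-0.098, 0.002, 0.004], 0.0], [[-0.098, 0.002, 0.004], 0.0]]
```

Call:
step_arm(
  rows=[
    [[-0.04, 0, 0.002], 0],
    [[-0.08, 0.001, 0.003], 0],
    [[-0.1, 0.001, 0.003], 0],
    [[-0.1, 0.002, 0.004], 0],
    [[-0.1, 0.002, 0.004], 0],
    [[-0.06, 0, 0], 0],
    [[0, 0, 0], 0],
    [[0, 0, 0], 0],
  ],
)

```text
time_s: 19.98
eef_pos: [0.4681, -0.2551, 0.2582]
ee_rot: [-2.049, 0.297, 2.121]
force: [0.0, -0.4, 0.1]
width: 0.922
```

```bash
python3 - <<'E'
from h import *
plan((.4666,-.256,.25),164.3,1)
i=robot.camera_info('wrist'); im=snap('wrist','w6')
np.save('w6.npy',{k:np.array(i[k]) for k in('camera_matrix','R','t')},allow_pickle=True)
cx,cy=proj('wrist',(.467,-.258,.097)); print(cx,cy); x0,y0=int(cx)-75,int(cy)-75; print(x0,y0)
cv2.imwrite('pics/w6c.png',cv2.resize(im[y0:y0+120,x0:x0+150],(750,600),interpolation=cv2.INTER_CUBIC))
E
```

```text
t 19.98 pos [ 0.4681 -0.2551  0.2582] yaw 164.66 tilt 2.16 w 0.922 F [ 0.  -0.4  0.1] q6 -0.09
[[[0.021, 0.003, 0.002], 0.002]]
278.31000281484535 194.15454983594066
203 119
```

View pics/w6c.png

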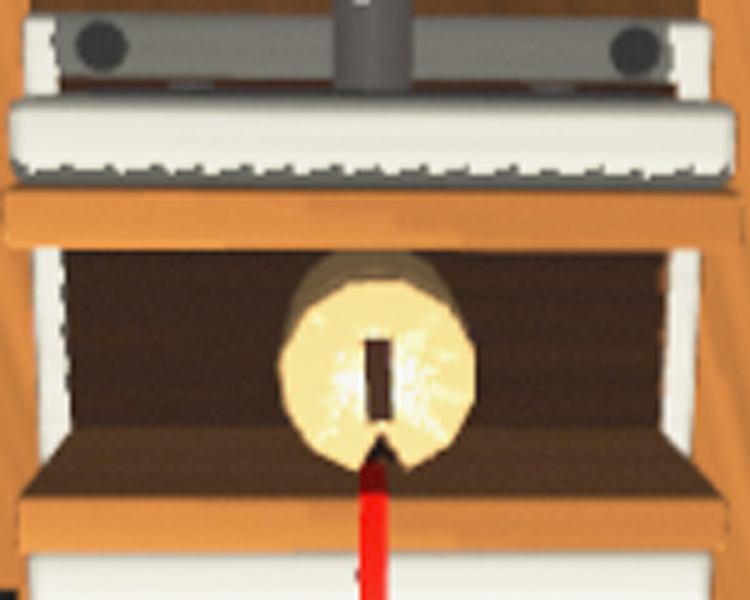

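The blank stands upright in the slot. Its top is centred at (377,375) in the crop, within about 1 mm of the slot middle (373,372). The notch line from (377,340) to (382,465) is within about 3° of the red line at x=373. The gripper is open and clear, so I'm handing in.

```bash
python3 - <<'E'
from h import *
print(robot.sign_off())
E
```

```text
the job is handed in; nothing more can be done
None
```

The blank is standing in the carving vise, released, and the job was handed in at about 20 s of the 69 s allowed. `sign_off()` gives no verdict, so the result rests on my own checks.

**What I did:** I took the blank from the rack along its channel, stood it on the cork mat and let go. I then gripped it again about 98° round and lowered it into the vise. I opened the fingers only after the wrist force rose to 12 N, showing the blank was on the bed.

**Last checks, from the wrist picture after backing off:**
- **Standing:** the blank looks upright. I judged this by eye and did not measure the tilt.
- **Position:** it is about 1 mm from the middle of the slot, both along and across it.
- **Notch:** it points at the red line, within about 3° of square.
- **Robot:** the arm was well above the vise with the fingers open and no force on the tool.

**What disagreed or went unchecked:**
- My estimates of the vise angle ranged from -13.4° to -16.3°. I used about -15.2°, which the last picture supports.
- The tool drifted up to 4° off vertical during the moves, and I had no way to correct that. It leaned mainly along the slot, so it did not affect the fit.
- I did not re-measure the bystanders at the end. No unexpected contact force showed in the readings during the moves.

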